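# Start the dust extractor at its push switches

## Task

Start the dust extractor by pressing three of its push switches gently down with the fingertips, in this order: the square key (power), then the long bar key (flap), then the small round key (fan); each must end well in, clearly more than half of its way down, where it stays by itself. Do not press the broad mushroom stop key, and do not lift, tip or shove the switch boxes or the tools lying round them.

Things in the scene. Friction and masses are not known exactly. Their poses are not given: they have to be found in the camera images.
- pod_square: loose grey switch box, 76 x 76 mm and 50 mm high with a dark collar to 56 mm, about 0.7 kg on rubber feet, carrying the flat square key, 34 x 34 mm. Origin: centre of its underside on the bench; z up, x and y along its sides.
- key_square (a joint): how far the flat square key, 34 x 34 mm is pushed in, in m: 0 standing up, 0.014 fully down; it stands on a rubber spring in the box (about 4 N per mm), so the lower stop is soft for a few mm more. It slides straight down into its box, has no return spring, resists with about 3 N of friction all the way and stays where it is left.
- key_square_top (a point): centre of the top of the flat square key, 34 x 34 mm; it rides with the key. 76 mm above the bench when up, 62 mm when fully down; the collar's top is at 56 mm.
- pod_bar: loose grey switch box, 76 x 76 mm and 50 mm high with a dark collar to 56 mm, about 0.7 kg on rubber feet, carrying the long narrow bar key, 54 x 16 mm (long along its box's y). Origin: centre of its underside on the bench; z up, x and y along its sides.
- key_bar (a joint): how far the long narrow bar key, 54 x 16 mm (long along its box's y) is pushed in, in m: 0 standing up, 0.014 fully down; it stands on a rubber spring in the box (about 4 N per mm), so the lower stop is soft for a few mm more. It slides straight down into its box, has no return spring, resists with about 3 N of friction all the way and stays where it is left.
- key_bar_top (a point): centre of the top of the long narrow bar key, 54 x 16 mm (long along its box's y); it rides with the key. 76 mm above the bench when up, 62 mm when fully down; the collar's top is at 56 mm.
- pod_round: loose grey switch box, 76 x 76 mm and 50 mm high with a dark collar to 56 mm, about 0.7 kg on rubber feet, carrying the small round post-like key, 24 mm across. Origin: centre of its underside on the bench; z up, x and y along its sides.
- key_round (a joint): how far the small round post-like key, 24 mm across is pushed in, in m: 0 standing up, 0.014 fully down; it stands on a rubber spring in the box (about 4 N per mm), so the lower stop is soft for a few mm more. It slides straight down into its box, has no return spring, resists with about 3 N of friction all the way and stays where it is left.
- key_round_top (a point): centre of the top of the small round post-like key, 24 mm across; it rides with the key. 76 mm above the bench when up, 62 mm when fully down; the collar's top is at 56 mm.
- pod_stop: loose grey switch box, 76 x 76 mm and 50 mm high with a dark collar to 56 mm, about 0.7 kg on rubber feet, carrying the broad domed mushroom key, 50 mm across, the STOP, on a thin stem. Origin: centre of its underside on the bench; z up, x and y along its sides.
- key_stop (a joint): how far the broad domed mushroom key, 50 mm across, the STOP, on a thin stem is pushed in, in m: 0 standing up, 0.014 fully down; it stands on a rubber spring in the box (about 4 N per mm), so the lower stop is soft for a few mm more. It slides straight down into its box, has no return spring, resists with about 3 N of friction all the way and stays where it is left.
- key_stop_top (a point): centre of the top of the broad domed mushroom key, 50 mm across, the STOP, on a thin stem; it rides with the key. 86 mm above the bench when up, 72 mm when fully down; the collar's top is at 56 mm.
- tape_measure: loose yellow tape measure, 34 x 120 x 66 mm high; origin at its underside
- tape_black: loose roll of black tape, 62 mm across and 19 mm high; origin at its underside
- spanner_13: loose steel spanner lying flat, 163 mm long; origin at its underside
Things that resemble listed ones, but are neither listed nor needed, are in the scene too. Leave any yellow look-alike of the pod_round alone.

How it is judged:
By the outcome, as a careful person would: the job done as asked, in the order asked, and still so for the second after the job is handed in, with the robot touching nothing.
It also fails if it takes over 38 s, if anything falls off the work surface, if the arm or the gripper's body presses on something with over 40 N, if the wrist force passes 120 N, or if a joint passes its speed limit or range.

## Robot

A 6-joint arm with a two-finger parallel gripper is mounted at the origin on a cart in front of the work surface, level with it; the furniture and walls round the work are solid. World frame = base frame: x ahead of the robot, y to its left, z up, the work surface at z = 0. Lengths are in m, angles in rad, forces in N, time in s.
With the tool pointing down it reaches from about 0.35 to 0.975 m from the base axis. Payload 4.9 kg.
Tool frame: the origin (TCP) lies midway between the tips of the shut fingers; the grasp point (between the pads) lies 19 mm behind it; z points along the fingers, y is the line along which they close (so a half turn about z gives the same grasp; the last joint's range is limited). The gripper opens to 85 mm and grips with 20 to 120 N. Pads are 22 mm wide; open, the fingers measure 114 mm over their backs; the gripper's body (76 mm by 85 mm) begins 54 mm behind the grasp point. The pads swing forward as they close: fully open they stand 13 mm farther back than shut.
Start: joints at [-1.443, 0.053, 1.613, -0, 1.476, -0.119], TCP at [0.153, -0.606, 0.231] pointing down, gripper open.
Joint ranges: [-3.01, 3.01], [-1.01, 2.22], [0.06, 2.58], [-1.02, 4.17], [0.09, 2.62], [-3.14, 3.14]. Speed limits (rad/s): [2.57, 2.57, 3.14, 3.14, 3.14, 3.14].

## Interface

Orientations are given as a unit quaternion [w, x, y, z].
In Python, from plant import state, grab_frame, camera_info, job_done, spot_in, masks_of, pinpoint gives the robot as it stands.
- The arm moves only by the shell command python3 -m handwheel 'ROWS' [OPENING]. ROWS is JSON, a list that holds one entry, the list of rows, each a list of 6 numbers: the shift along the world's x, y, z in m, then the turn, a rotation vector about the world's x, y, z in degrees. In form: [[[tx, ty, tz, ax, ay, az], ...]]. A call has 1 to 20 rows; each row shifts and turns the commanded pose from where the row before left it; what a row does not reach is not made up. A row lasts 1/12 s, in which the tool goes at most 41.7 mm and 7.16 degrees, less where a joint would pass 70% of its speed; a pose out of reach is approached as far as the arm can. A call is refused whole if a number of a shift passes 0.0417 or a number of a turn 7.16, either way. A call with a gripper value outside its range is refused whole. OPENING is the opening, from 0 (shut) to 1 (fully open), set as the call begins (- or left out, the last holds). The fingers move at their own pace and stop on an object; the grip force is fixed at half the most. Time passes only in rows, so rows that do not move let the fingers close. It gives the time, the measured TCP pose, the force, the opening and the grip force at its end, in the units of the state.
- state(): the state, without advancing time (a new reading comes with each control period).
- grab_frame(name): name is "scene" or "side" or "wrist"; returns (picture, depth): 384x512x3 uint8, blue, green, red; 384x512 float32, m along the optical axis (not along the pixel's ray), 0 where there is no reading.
- camera_info(name): a dict with "fx", "fy", "cx", "cy" (pixels), "T" (4x4, takes a point from camera to world coordinates). Camera axes: x right, y up, looking along -z (the intrinsics and any distortion apply to the point x, -y, -z); pixel columns grow to the right and rows downward; lengths in m; the calibration is good to about 2 mm. A picture is of the moment at which its call begins: read the wrist's pose just before it. camera_info takes no time and is no camera call; for the wrist camera it gives the pose at the moment of the call.
- job_done(): hands the job in; it is judged then, once.
Trained networks look in the newest picture that a camera, given by its name, has taken for a name from the list of things; names that differ only in an ending like _2 or _b are one class to them, and where a whole thing is asked for, a point or a joint stands for the part that bears it (a point fixed in the world has none). Each returns a list of dicts, best first, with "conf" (0 to 1); they miss things now and then, are a little off and sometimes report something else, mostly with a low value. They report only what shows in the picture. A call takes as long as a camera call. They do not tell look-alikes from the thing itself.
- spot_in(camera, thing): "box" ([left, top, width, height] in pixels, round what is visible of it).
- masks_of(camera, thing): "region" (384x512 bool, what is visible of it) and "box" ([left, top, width, height] in pixels, round what is visible of it).
- pinpoint(camera, thing): "position" ([column, row] in pixels: a listed point, or the origin of a listed thing).
The state is a dict: "time": time; "joint_pos": joint angles; "joint_vel": joint speeds; "joint_efforts": joint torques, N m; "tool_pos": TCP position; "tool_rot": TCP orientation; "contact_force": force on the tool from outside, world axes, zero at the start; "ft_torque": the same for the moment, N m; "gripper_width": opening from 0.0 (shut) to 1.0 (fully open); "grasp_force": force on a finger pad.
Only numpy, scipy, OpenCV 4.12 (cv2) and the standard library are available. Lean on these libraries where they do the work, as an engineer would, in place of code of your own. Each camera call takes 0.05 s, during which the arm holds its last target. There are 200 camera calls.

## Working session

There is one attempt and no reset: what is moved stays moved. The work goes in short steps, Python scripts to look and compute and a shell command to move; the robot and the scene stay as the last step left them, time stands still between calls to the robot, and variables do not carry over. Pictures are saved under pics/ and viewed, at most 10 in all, crops included, and the job is handed in when it is done.

```bash
mkdir -p pics
cat > h.py <<'E'
import numpy as np,cv2
from plant import *
def world(cam,px,d,info=None):
    c=info or camera_info(cam); u,v=px
    p=np.array([(u-c["cx"])/c["fx"]*d,-(v-c["cy"])/c["fy"]*d,-d,1]); return (np.array(c["T"])@p)[:3]
def atz(cam,px,z):
    c=camera_info(cam);T=np.array(c["T"]);u,v=px
    r=T[:3,:3]@np.array([(u-c["cx"])/c["fx"],-(v-c["cy"])/c["fy"],-1]);o=T[:3,3]
    return o+r*(z-o[2])/r[2]
E
python3 - <<'E'
from h import *
ims=[]
for c in("scene","side"):
    im,d=grab_frame(c);cv2.imwrite(f"pics/{c}0.png",cv2.resize(im,(800,600)))
    print(c,{k:v for k,v in camera_info(c).items() if k!='T'})
    for n in("key_square_top","key_bar_top","key_round_top","key_stop_top"):
        for r in pinpoint(c,n)[:3]:
            p=r["position"];print(n,round(r["conf"],2),np.round(p),np.round(atz(c,p,.086 if 'stop' in n else .076),3))
print(state())
E
```

```text
scene {'fx': 400.48090291173406, 'fy': 400.48090291173406, 'cx': 252.13463889655253, 'cy': 197.0279025656557}
key_square_top 0.54 [222. 212.] [0.449 0.282 0.076]
key_bar_top 0.76 [189. 233.] [0.445 0.394 0.076]
key_bar_top 0.31 [192. 255.] [0.38  0.439 0.076]
key_round_top 0.64 [233. 290.] [0.241 0.451 0.076]
key_round_top 0.41 [292. 169.] [ 0.45  -0.009  0.076]
key_stop_top 0.52 [263. 191.] [0.424 0.151 0.086]
side {'fx': 496.80247563508885, 'fy': 496.80247563508885, 'cx': 250.53899156388974, 'cy': 184.6893904705842}
key_square_top 0.69 [263. 176.] [0.448 0.255 0.076]
key_bar_top 0.46 [262. 156.] [0.447 0.396 0.076]
key_round_top 0.7 [263. 222.] [0.447 0.013 0.076]
key_round_top 0.6 [189. 149.] [0.247 0.447 0.076]
key_stop_top 0.51 [247. 189.] [0.412 0.151 0.086]
{'time': 0.5, 'joint_pos': array([-1.44297280e+00,  5.27098812e-02,  1.61292960e+00,  2.12346119e-05,
        1.47601789e+00, -1.18987678e-01]), 'joint_vel': array([ 5.54438929e-04,  4.67429036e-04,  1.02395522e-04, -6.94588687e-04,
       -5.94452390e-04,  9.98877969e-05]), 'joint_efforts': array([-5.20691765e-05, -3.93214524e+01, -3.70028901e+01, -1.23290606e-04,
        1.37603172e-03,  7.82596260e-06]), 'tool_pos': array([ 0.1527047 , -0.60602104,  0.23127974]), 'tool_rot': array([-3.24007135e-05,  9.92395310e-01,  1.23091622e-01,  1.04265800e-05]), 'contact_force': array([0.34607181, 0.02906674, 0.13228147]), 'ft_torque': array([-0.02181709, -0.03340085, -0.06393551]), 'grasp_force': 0.0, 'gripper_width': 1.0003286518140784}
```

View pics/scene0.png

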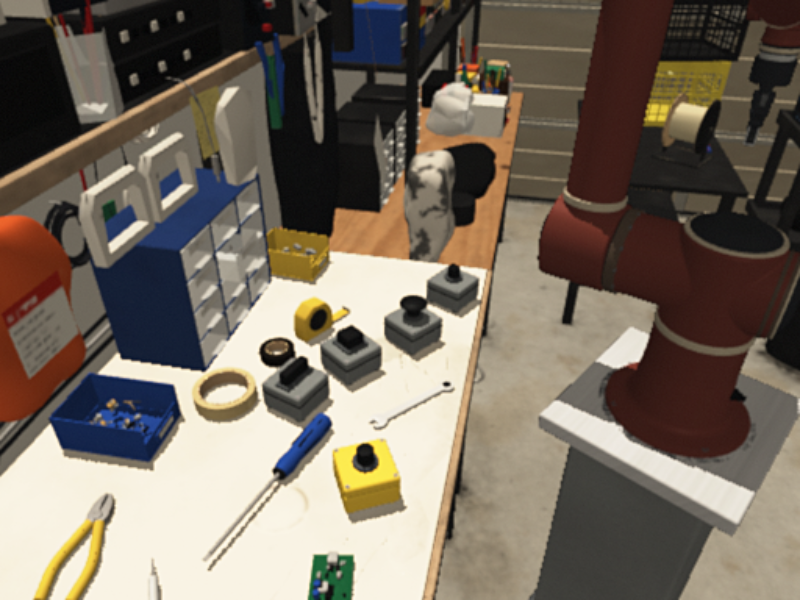

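View pics/side0.png

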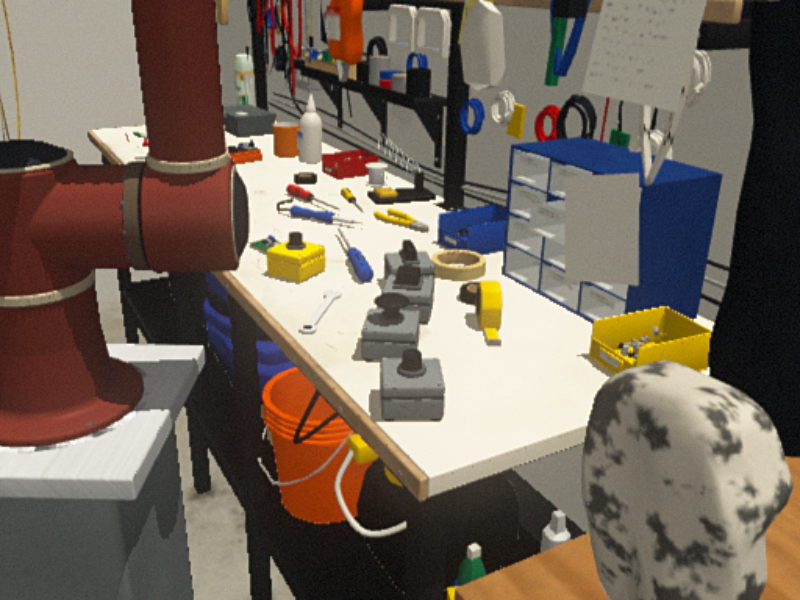

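The scene view (800x600 px) shows four grey boxes. The bar key is at (295,375), the square at (350,338), the mushroom at (412,305) and a grey round key at (453,272). A second round key on a yellow box at (365,457) is the look-alike to leave alone. I'll confirm this in a crop and map obstacles on the way.

Run:
```python
from h import *
out=[]
for c in("scene","side"):
    im,d=grab_frame(c);i=camera_info(c);T=np.array(i["T"])
    v,u=np.mgrid[:384,:512]
    P=np.stack([(u-i["cx"])/i["fx"]*d,-(v-i["cy"])/i["fy"]*d,-d,np.ones_like(d)],-1)@T.T
    P=P[...,:3];ok=d>0
    for n,q in dict(square=(.45,.265),bar=(.445,.395),round=(.449,.0),stop=(.418,.15)).items():
        m=ok&(np.hypot(P[...,0]-q[0],P[...,1]-q[1])<.05)&(P[...,2]>.066)&(P[...,2]<.1)
        a=P[m]; t=a[a[:,2]>np.percentile(a[:,2],60)] if len(a) else a
        print(c,n,len(a),np.round(a.mean(0),3),np.round(np.median(t,0),3),np.round(a.min(0),3),np.round(a.max(0),3))
        b=P[ok&(np.hypot(P[...,0]-q[0],P[...,1]-q[1])<.065)&(abs(P[...,2]-.05)<.004)]
        r=cv2.minAreaRect((b[:,:2]*1000).astype(np.float32));print('  box',np.round(r[0]),np.round(r[1]),round(r[2],1))
    print("tall obstacles y, x-range, zmax")
    for y in np.arange(-.8,.5,.1):
        m=ok&(abs(P[...,1]-y)<.05)&(P[...,0]>.3)&(P[...,0]<.9)&(P[...,2]>.1)&(P[...,2]<1)
        if m.sum()>5:
            a=P[m];print(round(y,1),m.sum(),a[:,0].min().round(2),a[:,0].max().round(2),a[:,2].max().round(2))
    cr=im[160:330,150:320] if c=="scene" else im[130:290,160:330]
    out.append(cv2.resize(cr,(400,400),interpolation=cv2.INTER_CUBIC))
cv2.imwrite("pics/crop.png",np.hstack(out))
```

```text
scene square 142 [0.441 0.283 0.073] [0.442 0.279 0.075] [0.424 0.261 0.066] [0.46  0.299 0.077]
  box [443. 281.] [75. 76.] 85.9
scene bar 140 [0.442 0.4   0.073] [0.444 0.399 0.075] [0.433 0.371 0.066] [0.455 0.425 0.077]
  box [445. 398.] [76. 76.] 11.0
scene round 41 [0.446 0.002 0.073] [0.448 0.001 0.075] [ 0.436 -0.013  0.067] [0.458 0.012 0.077]
  box [446.   2.] [76. 78.] 5.3
scene stop 160 [0.416 0.153 0.082] [0.418 0.15  0.084] [0.395 0.126 0.067] [0.446 0.174 0.086]
  box [419. 150.] [77. 76.] 86.0
tall obstacles y, x-range, zmax
-0.5 6 0.9 0.9 0.45
-0.4 166 0.89 0.9 0.45
-0.3 68 0.65 0.73 0.17
-0.2 698 0.62 0.75 0.17
-0.1 274 0.65 0.89 0.46
-0.0 2666 0.62 0.87 0.52
0.1 2150 0.6 0.9 0.53
0.2 1618 0.62 0.85 0.54
0.3 3419 0.54 0.9 0.56
0.4 6324 0.51 0.88 0.57
side square 123 [0.444 0.273 0.074] [0.443 0.279 0.077] [0.427 0.26  0.066] [0.461 0.298 0.078]
  box [443. 279.] [79. 76.] 84.2
side bar 70 [0.445 0.391 0.073] [0.443 0.395 0.076] [0.433 0.37  0.066] [0.457 0.425 0.078]
  box [444. 397.] [74. 82.] 12.3
side round 112 [ 0.448 -0.005  0.073] [ 0.447 -0.     0.076] [ 0.436 -0.014  0.066] [0.459 0.01  0.078]
  box [448.  -2.] [75. 80.] 3.8
side stop 215 [0.42  0.141 0.082] [0.419 0.145 0.085] [0.395 0.124 0.066] [0.443 0.167 0.088]
  box [420. 148.] [79. 75.] 85.0
tall obstacles y, x-range, zmax
-0.3 5069 0.65 0.78 0.17
-0.2 2709 0.62 0.76 0.17
-0.1 3870 0.67 0.88 0.48
-0.0 13329 0.62 0.84 0.48
0.1 1403 0.6 0.82 0.48
0.2 2489 0.62 0.85 0.47
0.3 4189 0.54 0.9 0.47
0.4 3661 0.52 0.89 0.47
```

View pics/crop.png

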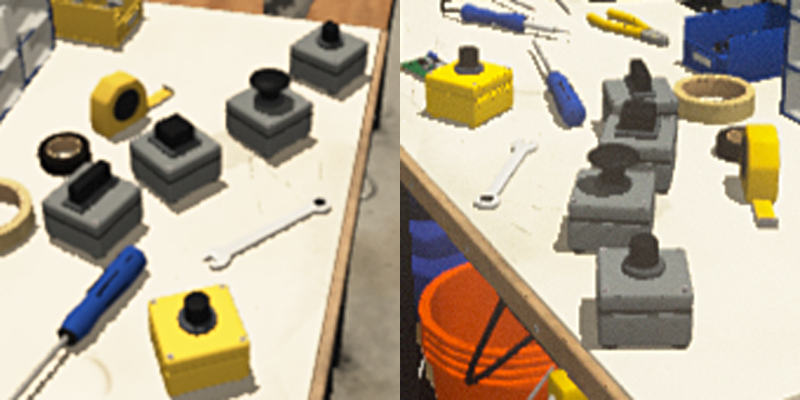

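The crop confirms it: the grey round box stands at the far right end, and the yellow one is the decoy. The targets are square (0.443,0.280), bar (0.444,0.397) and round (0.447,0.000). I'll shut the fingers and swing over.

```bash
python3 -m handwheel '[[[0.025,0.021,0,0,0,0],[0.025,0.021,0,0,0,0],[0.025,0.021,0,0,0,0],[0.025,0.021,0,0,0,0],[0.025,0.021,0,0,0,0],[0.025,0.021,0,0,0,0],[0.025,0.021,0,0,0,0],[0.025,0.021,0,0,0,0],[0.025,0.021,0,0,0,0],[0.025,0.021,0,0,0,0],[0.025,0.021,0,0,0,0],[0.025,0.021,0,0,0,0],[0,0.04,0,0,0,0],[0,0.04,0,0,0,0],[0,0.04,0,0,0,0],[0,0.04,0,0,0,0],[0,0.04,0,0,0,0],[0,0.04,0,0,0,0],[0,0.04,0,0,0,0],[0,0.04,0,0,0,0]]]' 0
```

```text
time: 2.27
tool_pos: [0.4523, -0.0323, 0.2317]
tool_rot: [0.0, 0.992, 0.123, 0.001]
contact_force: [1.5, -0.1, 0.4]
gripper_width: -0.0
grasp_force: 0.0
```

```bash
python3 -m handwheel '[[[-0.001,0.039,-0.009,0,0,0],[-0.001,0.039,-0.009,0,0,0],[-0.001,0.039,-0.009,0,0,0],[-0.001,0.039,-0.009,0,0,0],[-0.001,0.039,-0.009,0,0,0],[-0.001,0.039,-0.009,0,0,0],[-0.001,0.039,-0.009,0,0,0],[-0.002,0.039,-0.009,0,0,0],[0,0,0,0,0,0],[0,0,0,0,0,0]]]'
python3 - <<'E'
from h import *
im,d=grab_frame("wrist");cv2.imwrite("pics/w1.png",im)
s=state();print(s["tool_pos"],s["contact_force"])
for n in("key_square_top","key_bar_top","key_stop_top"):
    for r in pinpoint("wrist",n)[:2]:
        p=r["position"];print(n,round(r["conf"],2),np.round(p),np.round(atz("wrist",p,.076),3))
im,d=grab_frame("scene");cv2.imwrite("pics/s1.png",im)
E
```

```text
time: 3.1
tool_pos: [0.4427, 0.2795, 0.1584]
tool_rot: [0.0, 0.992, 0.125, -0.001]
contact_force: [-0.3, -0.9, 0.3]
gripper_width: 0.003
grasp_force: 0.0
[0.44334904 0.27839575 0.1590527 ] [ 0.36272998  0.12806849 -0.05016151]
key_square_top 0.67 [254. 176.] [0.464 0.282 0.076]
key_bar_top 0.64 [115. 160.] [0.449 0.398 0.076]
key_stop_top 0.78 [385. 258.] [0.417 0.143 0.076]
key_stop_top 0.55 [478. 229.] [0.466 0.071 0.076]
```

View pics/w1.png

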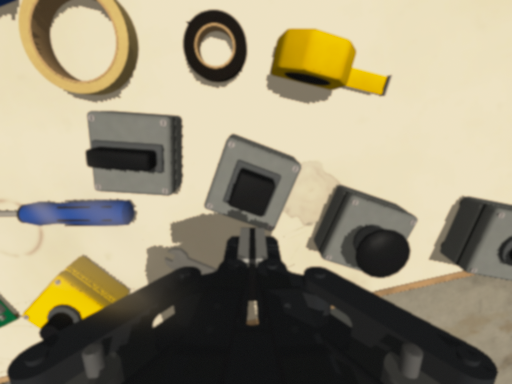

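View pics/s1.png

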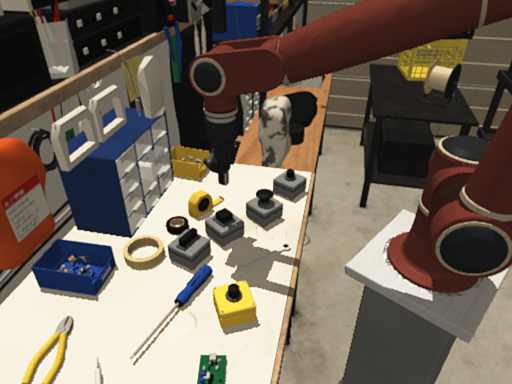

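The wrist view shows the square key at about (251,190), while the network's 176 row is its far edge. I'll check this against the wrist depth.

Run:
```python
from h import *
im,d=grab_frame("wrist");i=camera_info("wrist");T=np.array(i["T"])
v,u=np.mgrid[:384,:512]
P=(np.stack([(u-i["cx"])/i["fx"]*d,-(v-i["cy"])/i["fy"]*d,-d,np.ones_like(d)],-1)@T.T)[...,:3]
for n,q in dict(square=(.445,.28),bar=(.445,.397)).items():
    m=(d>0)&(np.hypot(P[...,0]-q[0],P[...,1]-q[1])<.04)&(abs(P[...,2]-.076)<.004)
    a=P[m];r=cv2.minAreaRect((a[:,:2]*1000).astype(np.float32));print(n,len(a),np.round(np.median(a,0),3),r,u[m].mean(),v[m].mean())
```

```text
square 1359 [0.447 0.282 0.075] ((445.72723388671875, 282.2225646972656), (33.89902877807617, 34.08934783935547), 83.75486755371094) 247.43782192788817 194.43782192788817
bar 1123 [0.448 0.399 0.075] ((447.5468444824219, 399.13751220703125), (15.997597694396973, 53.866737365722656), 10.687261581420898) 114.58860195903829 161.19857524487978
```

```bash
python3 -m handwheel '[[[0.001,0.001,-0.018,0,0,0],[0.001,0.001,-0.018,0,0,0],[0,0,-0.018,0,0,0],[0,0,-0.018,0,0,0],[0,0,-0.004,0,0,0],[0,0,-0.004,0,0,0],[0,0,-0.004,0,0,0],[0,0,-0.004,0,0,0],[0,0,-0.004,0,0,0],[0,0,-0.003,0,0,0],[0,0,0,0,0,0],[0,0,0,0,0,0]]]'
```

```text
time: 4.4
tool_pos: [0.4463, 0.2802, 0.0648]
tool_rot: [-0.0, 0.992, 0.123, 0.001]
contact_force: [0.3, -0.9, 1.8]
gripper_width: 0.001
grasp_force: 0.8
```

```bash
python3 -m handwheel '[[[0,0,-0.002,0,0,0],[0,0,-0.001,0,0,0],[0,0,0,0,0,0]]]'; python3 -m handwheel '[[[0,0,0.015,0,0,0],[0,0,0.02,0,0,0],[0,0,0.03,0,0,0],[0,0,0.03,0,0,0],[0,0.03,0,0,0,0],[0,0.03,0,0,0,0],[0,0.03,0,0,0,0],[0,0.028,0,0,0,0],[0,0,0,0,0,0],[0,0,0,0,0,0]]]'
cat > chk.py <<'E'
from h import *
im,d=grab_frame("wrist");i=camera_info("wrist");T=np.array(i["T"])
v,u=np.mgrid[:384,:512]
P=(np.stack([(u-i["cx"])/i["fx"]*d,-(v-i["cy"])/i["fy"]*d,-d,np.ones_like(d)],-1)@T.T)[...,:3]
print(state()["tool_pos"])
for n,q in dict(square=(.445,.281),bar=(.446,.398),round=(.447,0)).items():
    m=(d>0)&(np.hypot(P[...,0]-q[0],P[...,1]-q[1])<.045)&(P[...,2]>.059)&(P[...,2]<.081)
    a=P[m]
    if len(a)>20:
        r=cv2.minAreaRect((a[:,:2]*1000).astype(np.float32));print(n,len(a),np.round(np.median(a,0),4),np.round(r[0],1),np.round(r[1],1))
cv2.imwrite("pics/w%d.png"%(state()["time"]*100),im)
E
python3 chk.py
```

```text
time: 4.65
tool_pos: [0.4462, 0.2802, 0.0616]
tool_rot: [-0.0, 0.992, 0.123, 0.001]
contact_force: [1.7, -0.7, 3.0]
gripper_width: 0.002
grasp_force: 1.3
time: 5.48
tool_pos: [0.4447, 0.3988, 0.1553]
tool_rot: [0.0, 0.992, 0.124, -0.001]
contact_force: [0.9, -1.3, -0.6]
gripper_width: -0.002
grasp_force: 0.0
[0.44488758 0.39789601 0.15528981]
square 1121 [0.4462 0.2825 0.061 ] [445.8 281.9] [34.2 33.7]
bar 1277 [0.4498 0.3994 0.0743] [447.4 398.8] [16.6 53.7]
```

```bash
python3 -m handwheel '[[[0.001,0,-0.018,0,0,0],[0.001,0,-0.018,0,0,0],[0,0,-0.018,0,0,0],[0,0,-0.014,0,0,0],[0,0,-0.004,0,0,0],[0,0,-0.004,0,0,0],[0,0,-0.004,0,0,0],[0,0,-0.004,0,0,0],[0,0,-0.004,0,0,0],[0,0,-0.003,0,0,0],[0,0,-0.002,0,0,0],[0,0,0,0,0,0],[0,0,0,0,0,0]]]'; python3 -m handwheel '[[[0,0,0.015,0,0,0],[0,0,0.02,0,0,0],[0,0,0.03,0,0,0],[0,0,0.03,0,0,0],[0,-0.04,0,0,0,0],[0,-0.04,0,0,0,0],[0,-0.04,0,0,0,0],[0,-0.04,0,0,0,0],[0,0,0,0,0,0],[0,0,0,0,0,0]]]';python3 chk.py
```

```text
time: 6.62
tool_pos: [0.4482, 0.3982, 0.0637]
tool_rot: [-0.0, 0.992, 0.123, 0.001]
contact_force: [1.7, -1.1, 1.3]
gripper_width: 0.0
grasp_force: 0.8
time: 7.45
tool_pos: [0.4476, 0.2366, 0.1581]
tool_rot: [-0.0, 0.993, 0.121, 0.0]
contact_force: [0.9, 1.2, 0.6]
gripper_width: -0.0
grasp_force: 0.0
[0.44764484 0.23768457 0.15823576]
square 1254 [0.4466 0.2833 0.0612] [445.8 283.4] [33.6 33.7]
bar 1115 [0.4482 0.3994 0.0629] [447.3 400.3] [16.1 54.2]
round 795 [0.451  0.0084 0.074 ] [449.6   3.1] [24.  23.5]
```

```bash
python3 -m handwheel '[[[0,-0.04,0,0,0,0],[0,-0.04,0,0,0,0],[0,-0.04,0,0,0,0],[0,-0.04,0,0,0,0],[0,-0.04,0,0,0,0],[0,-0.037,0,0,0,0],[0,0,0,0,0,0],[0,0,0,0,0,0],[0,0,0,0,0,0]]]';python3 chk.py
```

```text
time: 8.25
tool_pos: [0.448, 0.0021, 0.1583]
tool_rot: [-0.0, 0.992, 0.124, 0.0]
contact_force: [0.6, 0.5, -0.4]
gripper_width: 0.002
grasp_force: 0.0
[0.44791451 0.00248516 0.1581974 ]
round 619 [0.4516 0.002  0.0745] [449.7   1.6] [22.6 22.4]
```

```bash
python3 -m handwheel '[[[0.001,-0.001,-0.018,0,0,0],[0,0,-0.018,0,0,0],[0,0,-0.018,0,0,0],[0,0,-0.018,0,0,0],[0,0,-0.004,0,0,0],[0,0,-0.004,0,0,0],[0,0,-0.004,0,0,0],[0,0,-0.004,0,0,0],[0,0,-0.004,0,0,0],[0,0,-0.003,0,0,0],[0,0,-0.002,0,0,0],[0,0,0,0,0,0],[0,0,0,0,0,0]]]'; python3 -m handwheel '[[[0,0,0.015,0,0,0],[0,0,0.02,0,0,0],[0,0,0.03,0,0,0],[0,0,0.03,0,0,0],[0,0,0.03,0,0,0],[0,-0.03,0.02,0,0,0],[0,-0.03,0.02,0,0,0],[0,0,0,0,0,0],[0,0,0,0,0,0],[0,0,0,0,0,0]]]';python3 chk.py
python3 - <<'E'
from h import *
o=[]
for c in("scene","side"):
    im,d=grab_frame(c);i=camera_info(c);T=np.array(i["T"]);v,u=np.mgrid[:384,:512]
    P=(np.stack([(u-i["cx"])/i["fx"]*d,-(v-i["cy"])/i["fy"]*d,-d,np.ones_like(d)],-1)@T.T)[...,:3]
    for n,q in dict(square=(.445,.281),bar=(.446,.398),round=(.448,0),stop=(.419,.149)).items():
        a=P[(d>0)&(np.hypot(P[...,0]-q[0],P[...,1]-q[1])<.012)];print(c,n,np.round(np.percentile(a[:,2],[50,90]),3))
    o.append(im[130:330,130:330])
cv2.imwrite("pics/end.png",cv2.resize(np.hstack(o),(800,400)))
E
```

```text
time: 9.38
tool_pos: [0.4493, -0.0003, 0.0617]
tool_rot: [0.0, 0.992, 0.123, 0.001]
contact_force: [1.6, 0.9, 1.5]
gripper_width: 0.005
grasp_force: 1.0
time: 10.22
tool_pos: [0.448, -0.06, 0.2252]
tool_rot: [-0.0, 0.992, 0.123, -0.001]
contact_force: [0.3, 1.0, -0.6]
gripper_width: -0.003
grasp_force: 0.0
[ 0.44780724 -0.05951101  0.22465627]
round 310 [0.4494 0.0015 0.0605] [449.4   1.6] [22.1 21.9]
scene square [0.061 0.062]
scene bar [0.062 0.064]
scene round [0.495 0.53 ]
scene stop [0.082 0.085]
side square [-0.353  0.063]
side bar [0.058 0.061]
side round [0.062 0.063]
side stop [0.068 0.086]
```

View pics/end.png

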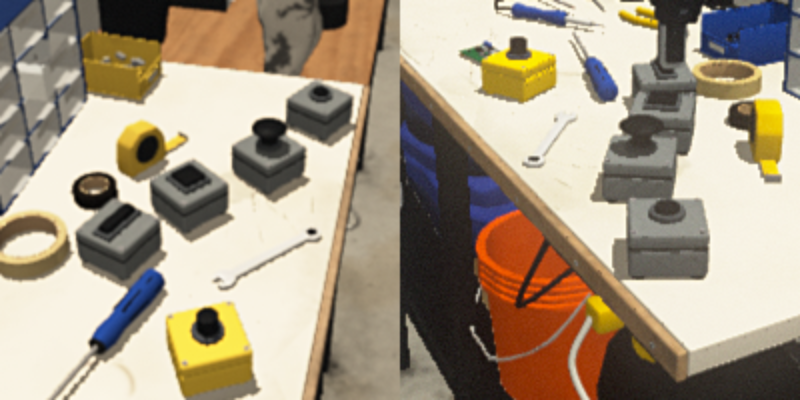

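The picture shows the square, bar and grey round keys down at about 62 mm. The mushroom key is still up at 86 mm, the yellow box is untouched, and nothing has moved.

```bash
python3 -c "from plant import *; print(job_done())"
```

```text
the job is handed in; nothing more can be done
None
```

The square, bar and round keys were pressed in that order and all stayed about 12–14 mm down, with the stop key and everything else left alone; I handed the job in at about 10 s of the 38 s allowed, and no verdict came back.

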